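Centre the egg cup on its pedestal stand

TASK

Of the two egg cups on wooden stands, one stands off-centre near the edge of its stand. With light pushes of the fingertips, nudge that cup to the middle, until its whole foot stands inside the dark ring in the stand's top. Do not grip, lift or tip the cup or bump it hard, keep its egg in it, do not shift its stand, and leave the other egg cup with its stand, and the other things on the table, where they are.

Things in the scene. Friction and masses are not known exactly. Their poses are not given: they have to be found in the camera images.
- egg_cup: the off-centre egg cup: round white egg cup, 44 mm high, standing upright: foot 44 mm across, narrow waist, bowl 51 mm across from 22 mm above the foot's underside up to the rim; about 0.11 kg, light and easily tipped: it slides when pushed sideways at the bowl and tips when pushed near the egg's top. Origin: centre of the foot's underside, z up. At the start its axis is 25 to 33 mm from the axis of its stand, in any direction
- egg: the egg lying loose in the cup, pointed end up, 42 mm across and 54 mm high; it stands out of the cup, its top about 66 mm above the underside of the cup's foot. Origin: centre of its round lower half, 33 mm above the underside of the cup's foot
- stand: the stand under the off-centre cup: pale wooden pedestal stand like a small cake stand: flat round top 120 mm across and 14 mm thick, 90 mm high overall on a thin stem and a round foot 92 mm across, about 0.9 kg, standing loose on the table. Origin: centre of its underside, z up
- stand_top (a point): centre of that stand's flat top, 90 mm above its underside; a thin dark flush ring is inlaid round it, 60 mm inside diameter and 64 mm outside, so 8 mm remain all round when the cup's foot is exactly central
- other_cup: the egg cup that is already central on its own stand, same shape as the off-centre one (51 mm wide, 44 mm high)
- other_egg: the egg in that other cup, same shape; its top is about 156 mm above the table
- other_stand: the stand under the other cup, same shape (120 mm wide top, 90 mm high)
- salt_shaker: glass shaker with a metal cap, 44 mm wide, 90 mm high, origin at the centre of its underside
- pepper_shaker: second glass shaker of the same shape, 44 mm wide, 90 mm high, origin at the centre of its underside
- white_mug: white mug, 90 x 130 mm with its handle, 96 mm high, origin at its underside
- apple: apple, 70 mm wide, 65 mm high, between the two stands, origin at its underside
- honey_jar: honey jar, 65 mm wide, 86 mm high, origin at the centre of its underside
- spoon: teaspoon lying in front, 130 mm long, 11 mm high, origin at the middle of its length
Things that resemble listed ones, but are neither listed nor needed, are in the scene too. What is shaped like the egg_cup but red or turquoise is not meant.

How it is judged:
By the outcome, as a careful person would: the job done as asked, in the order asked, and still so for the second after the job is handed in, with the robot touching nothing.
It also fails if it takes over 48 s, if anything falls off the work surface, if the arm or the gripper's body presses on something with over 40 N, if the wrist force passes 120 N, or if a joint passes its speed limit or range.

ROBOT

A 6-joint arm with a two-finger parallel gripper is mounted at the origin on a cart in front of the work surface, level with it; the furniture and walls round the work are solid. World frame = base frame: x ahead of the robot, y to its left, z up, the work surface at z = 0. Lengths are in m, angles in rad, forces in N, time in s.
With the tool pointing down it reaches from about 0.25 to 0.8 m from the base axis. Payload 3.9 kg.
Tool frame: the origin (TCP) lies midway between the tips of the shut fingers; the grasp point (between the pads) lies pinch_z behind it (pinch_z is the distance from the TCP to the grasp point, in m); x points along the fingers, y is the direction in which the jaws open and shut, and the axes are right-handed (so a half turn about x gives the same grasp; the last joint's range is limited). The gripper opens to 85 mm and grips with 20 to 120 N. Pads are 22 mm wide; open, the fingers measure 114 mm over their backs; the gripper's body (76 mm by 85 mm) begins 54 mm behind the grasp point. The pads swing forward as they close: fully open they stand 13 mm farther back than shut.
Start: joints at [-1.103, 0.26, -0.138, 1.173, 0, 1.571], TCP at [0.237, -0.469, 0.231] pointing down, gripper open.
Joint ranges: [-2.78, 2.78], [-0.83, 1.72], [-1.28, 1.37], [-1.9, 2.12], [-1.57, 1.48], [-3.14, 3.14]. Speed limits (rad/s): [2.57, 2.57, 3.14, 3.14, 3.14, 3.14].

INTERFACE

Orientations are given as a unit quaternion [x, y, z, w].
In Python, from station import sense, camera, get_calibration, finish_job, pinch_z gives the robot as it stands.
- The arm moves only by the shell command python3 -m handwheel 'ROWS' [FORCE]. ROWS is JSON, a list of rows, each an object with "grip": the opening, from 0 (shut) to 1 (fully open); "dp": the shift along the tool's x, y, z in cm, a list of three; "twist": the turn about the tool's x in degrees. In form: [{"grip": grip, "dp": [x, y, z], "twist": twist}, ...]. A call has 1 to 20 rows; each row is the pose to reach, as a shift and turn from the pose commanded when the call began, along the tool's axes at that moment; what a row does not reach only later rows make up. A row lasts 1/8 s, in which the tool goes at most 62.5 mm and 10.7 degrees, less where a joint would pass 70% of its speed; a pose out of reach is approached as far as the arm can. A call with a gripper value outside its range is refused whole. The fingers move at their own pace and stop on an object; FORCE is the grip in N (left out, the last holds). Time passes only in rows, so rows that repeat a pose let the fingers close. It gives the time, the measured TCP pose, the force and the opening at its end, in the units of the state.
- sense(): the state, without advancing time (a new reading comes with each control period).
- camera(name): name is "scene" or "top" or "wrist"; returns the picture (420x560x3 uint8, red, green, blue); there is no depth.
- get_calibration(name): a dict with "fx", "fy", "cx", "cy" (pixels), "R" (3x3) and "t" (3): a world point X has camera coordinates R X + t. Camera axes: x right, y down, z forward; pixel columns grow to the right and rows downward; lengths in m; the calibration is good to about 2 mm. A picture is of the moment at which its call begins: read the wrist's pose just before it. get_calibration takes no time and is no camera call; for the wrist camera it gives the pose at the moment of the call.
- finish_job(): hands the job in, once; it reports no verdict.
The state is a dict: "t": time; "q": joint angles; "qvel": joint speeds; "effort": joint torques, N m; "position": TCP position; "tool_rot": TCP orientation; "wrist_force": force on the tool from outside, world axes, zero at the start; "wrist_torque": the same for the moment, N m; "opening": finger opening in m.
Only numpy, scipy, OpenCV 4.12 (cv2) and the standard library are available. Lean on these libraries where they do the work, as an engineer would, in place of code of your own. Each camera call takes 0.05 s, during which the arm holds its last target. There are 200 camera calls.

## Working session

There is one attempt and no reset: what is moved stays moved. The work goes in short steps, Python scripts to look and compute and a shell command to move; the robot and the scene stay as the last step left them, time stands still between calls to the robot, and variables do not carry over. Pictures are saved under pics/ and viewed, about 8 in all and at most 12, crops included, and the job is handed in when it is done.

```bash
mkdir -p pics
python3 - <<'E'
from station import *
import cv2
for n in("scene","top"):
    i=camera(n);cv2.imwrite(f"pics/{n}0.png",i[...,::-1])
    c=get_calibration(n);print(n,{k:(v if isinstance(v,float) else __import__('numpy').round(v,3).tolist()) for k,v in c.items()})
print(sense(),pinch_z)
E
```

```text
scene {'fx': 436.0101889758768, 'fy': 436.0101889758768, 'cx': 280.6750682406059, 'cy': 200.3263525376539, 'R': [[-0.632, -0.775, 0.008], [-0.423, 0.336, -0.842], [0.65, -0.535, -0.54]], 't': [0.3, 0.279, 1.134]}
top {'fx': 487.05964051568895, 'fy': 487.05964051568895, 'cx': 285.81993969272975, 'cy': 209.72621327526258, 'R': [[0.004, -1.0, 0.009], [-0.998, -0.004, -0.066], [0.066, -0.008, -0.998]], 't': [0.006, 0.485, 1.374]}
{'t': 0.1, 'q': array([-1.10301312e+00,  2.60608484e-01, -1.39299099e-01,  1.17269344e+00,
        9.18827440e-06,  1.57076816e+00]), 'qvel': array([-0.00158243, -0.00226137,  0.00215143,  0.00033647,  0.00013091,
       -0.00106833]), 'effort': array([ 3.86054253e-04, -4.06508195e+01,  2.54527098e+01,  1.00779743e-02,
       -1.71466979e-05,  7.85488101e-07]), 'position': array([ 0.23644076, -0.46802596,  0.23053096]), 'tool_rot': array([-0.68770626, -0.1645136 ,  0.68799568, -0.16327072]), 'wrist_force': array([ 0.17771646, -0.1285104 ,  0.5353505 ]), 'wrist_torque': array([ 0.019706  , -0.00068198, -0.00687349]), 'opening': 0.08545076094263603} 0.0187
```

View pics/scene0.png

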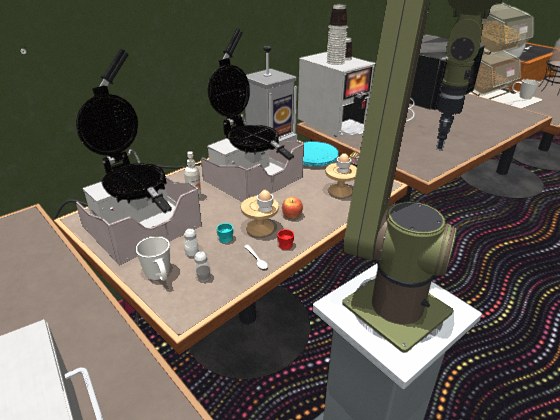

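View pics/top0.png

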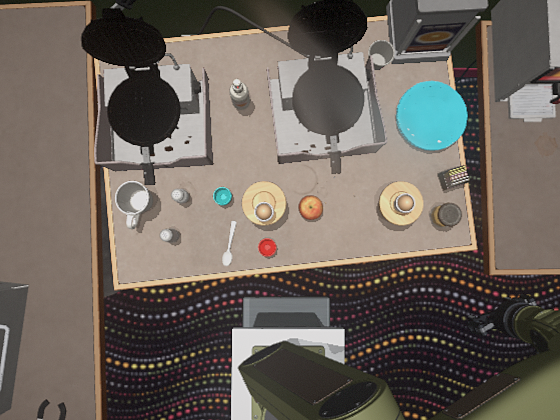

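The top view shows two stands, at about (265,203) with its cup displaced toward the robot, and at (401,204) with its cup roughly central. The apple is at (311,207) and the red cup at (268,247). I'll enlarge both stands.

```bash
python3 - <<'E'
import cv2,numpy as np
t=cv2.imread("pics/top0.png");s=cv2.imread("pics/scene0.png")
z=lambda im,x,y,w=60,h=60:cv2.resize(im[y:y+h,x:x+w],(390,290) if w!=h else (290,290),interpolation=cv2.INTER_CUBIC)
a=np.hstack([z(t,235,173),z(t,371,173)]);b=np.hstack([z(s,230,180),z(s,315,145)])
cv2.imwrite("pics/z0.png",np.vstack([a,b]))
E
cat > h.py <<'E'
import numpy as np
from station import *
def ray(n,u,v,z,c=None):
    c=c or get_calibration(n);R=np.array(c["R"]);t=np.array(c["t"])
    d=R.T@np.array([(u-c["cx"])/c["fx"],(v-c["cy"])/c["fy"],1]);o=-R.T@t
    return o+d*(z-o[2])/d[2]
def proj(n,X,c=None):
    c=c or get_calibration(n);p=np.array(c["R"])@np.array(X)+np.array(c["t"])
    return np.array([c["fx"]*p[0]/p[2]+c["cx"],c["fy"]*p[1]/p[2]+c["cy"]])
E
python3 -c "
from h import *
for l,u,v,z in [('stand',265,203,.09),('egg',264,212,.15),('stand2',401,204,.09),('egg2',404.5,202.5,.15),('apple',311,207,.04),('red',268,247,.04),('turq',223,197,.04)]: print(l,ray('top',u,v,z).round(3))
"
```

```text
stand [0.498 0.065 0.09 ]
egg [0.47  0.065 0.15 ]
stand2 [ 0.497 -0.304  0.09 ]
egg2 [ 0.496 -0.298  0.15 ]
apple [ 0.491 -0.063  0.04 ]
red [0.379 0.057 0.04 ]
turq [0.518 0.184 0.04 ]
```

View pics/z0.png

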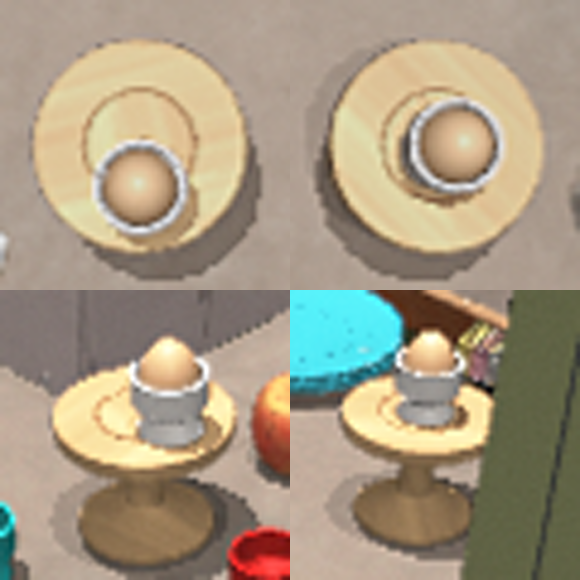

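The left stand's cup is clearly off-centre, displaced toward the robot. Its ring centre is at about (263.8,203) and its rim centre at about (264,212). The right cup is inside its ring. Next I'll fit the positions and plan the approach.

```bash
cat >> h.py <<'E'
from scipy.spatial.transform import Rotation as Ro
def plan(tgt,ydir=None):
    s=sense();R=Ro.from_quat(s["tool_rot"]).as_matrix()
    print("pos",s["position"].round(4),"R",R.round(3).tolist(),"dp cm",(R.T@(np.array(tgt)-s["position"])*100).round(2))
    if ydir is not None:
        l=R.T@np.array(ydir);print("twist",np.degrees(np.arctan2(l[2],l[1])).round(1))
E
python3 - <<'E'
from h import *
ring=ray('top',235+139/4.833,173+145/4.833,.09);disc=ray('top',235+140/4.833,173+147/4.833,.09)
cup=ray('top',235+140/4.833,173+188/4.833,.134)
print(ring,disc,cup)
c2=ray('scene',230+170/4.833,180+375/4.833,.134);r2=ray('scene',230+145/4.833,180+415/4.833,.09);print("scene",c2,r2)
d=(disc-cup)[:2];d/=np.linalg.norm(d);print(d,np.linalg.norm((disc-cup)[:2]))
plan(np.r_[cup[:2]-.07*d,.23],[-d[1],d[0],0])
E
```

```text
[0.49792304 0.06791698 0.09      ] [0.49680354 0.0673502  0.09      ] [0.47110441 0.06558698 0.134     ]
scene [0.24392986 0.23991893 0.134     ] [0.26779119 0.23915529 0.09      ]
[0.99765462 0.06844902] 0.025759549567828163
pos [ 0.2364 -0.468   0.2305] R [[-0.001, 0.451, -0.893], [0.002, -0.893, -0.451], [-1.0, -0.002, -0.0]] dp cm [  0.13 -39.77 -38.56]
twist -157.1
```

```bash
python3 -m handwheel '[{"grip":0.35,"dp":[0,-5,-5],"twist":5},{"grip":0.35,"dp":[0,-9,-9],"twist":12},{"grip":0.35,"dp":[0,-13,-13],"twist":18},{"grip":0.35,"dp":[0,-17,-17],"twist":22.9},{"grip":0.35,"dp":[0,-21,-21],"twist":22.9},{"grip":0.35,"dp":[0,-25,-25],"twist":22.9},{"grip":0.35,"dp":[0,-29,-29],"twist":22.9},{"grip":0.35,"dp":[0,-33,-33],"twist":22.9},{"grip":0.35,"dp":[0,-37,-36.5],"twist":22.9},{"grip":0.35,"dp":[0.1,-39.8,-38.6],"twist":22.9},{"grip":0.35,"dp":[0.1,-39.8,-38.6],"twist":22.9},{"grip":0.35,"dp":[0.1,-39.8,-38.6],"twist":22.9},{"grip":0.35,"dp":[0.1,-39.8,-38.6],"twist":22.9}]'
python3 - <<'E'
from h import *
import cv2
print("scene",ray('scene',265.2,197.6,.134),ray('scene',259.5,205.9,.09))
c=get_calibration('wrist');i=camera('wrist')
cv2.imwrite('pics/w1.png',i[...,::-1])
import pickle;pickle.dump(c,open('w1.pkl','wb'))
s=sense();print(s['position'],s['opening'],s['t'],s['wrist_force'])
print(proj('wrist',[.471,.0656,.134],c),proj('wrist',[.4968,.0674,.09],c))
E
```

```text
t: 1.72
position: [0.4031, 0.0401, 0.2303]
tool_rot: [-0.706, -0.037, 0.707, -0.025]
wrist_force: [-0.4, -0.3, 0.5]
opening: 0.0299
scene [0.46690192 0.06892409 0.134     ] [0.49483926 0.07066896 0.09      ]
[0.40316978 0.04024602 0.23032172] 0.029811341740704586 1.775 [ 0.02695652  0.2042518  -0.78257641]
[254.26027102 116.70303046] [258.85164638  82.27467048]
```

View pics/w1.png

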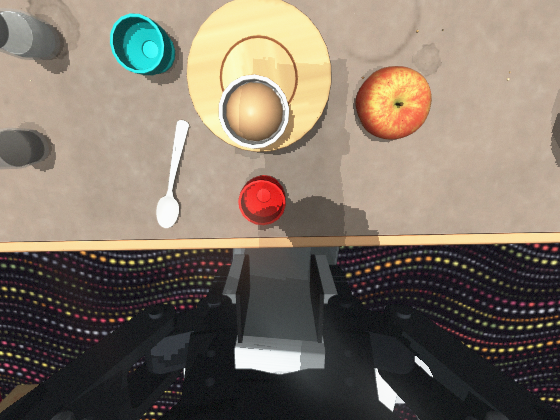

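The wrist view shows the rim centre at about (254,111), the ring centre at about (259,73), the red cup at (262,199) and the apple at (394,102).

Run:
```python
from h import *
import pickle;c=pickle.load(open('w1.pkl','rb'))
cup=ray('',254,111,.134,c);ring=ray('',259,73,.09,c);print(cup,ring,sense()['position'])
d=(ring-cup)[:2];L=np.linalg.norm(d);d/=L;print(d,L)
plan(np.r_[cup[:2]-.05*d,.11],[d[1],-d[0],0])
```

```text
[0.47488459 0.06603201 0.134     ] [0.50384674 0.0677559  0.09      ] [0.40316978 0.04024602 0.23032172]
[0.99823324 0.05941719] 0.0290134120996487
pos [0.4032 0.0402 0.2303] R [[-0.002, 0.087, -0.996], [0.016, -0.996, -0.087], [-1.0, -0.016, 0.0]] dp cm [12.06 -1.89 -2.38]
twist 1.6
```

```bash
python3 -m handwheel '[{"grip":0.35,"dp":[0,-2.2,-1],"twist":1.6},{"grip":0.35,"dp":[4,-2.2,-1.5],"twist":1.6},{"grip":0.35,"dp":[8,-2.2,-1.8],"twist":1.6},{"grip":0.35,"dp":[11,-2.2,-1.8],"twist":1.6},{"grip":0.35,"dp":[12.3,-2.2,-1.8],"twist":1.6},{"grip":0.35,"dp":[12.3,-2.2,-1.8],"twist":1.6},{"grip":0.35,"dp":[12.3,-2.2,-1.8],"twist":1.6}]'
python3 - <<'E'
from h import *
import cv2
a=camera('top')[165:235,225:305];b=camera('scene')[170:240,220:300]
f=lambda i:cv2.resize(i,(400,350),interpolation=cv2.INTER_CUBIC)
cv2.imwrite('pics/p2.png',np.hstack([f(a),f(b)])[...,::-1])
s=sense();print(s['position'],s['wrist_force'])
plan([.504,.066,.1],[.06,-1,0])
E
```

```text
t: 2.65
position: [0.4222, 0.0469, 0.1088]
tool_rot: [-0.706, -0.042, 0.706, -0.019]
wrist_force: [0.5, -0.7, -0.3]
opening: 0.0297
[0.42223161 0.04697455 0.10887926] [-0.40173418  0.29337512  0.01189211]
pos [0.4222 0.047  0.1089] R [[-0.001, 0.086, -0.996], [0.034, -0.996, -0.086], [-0.999, -0.034, -0.002]] dp cm [ 0.94 -1.16 -8.31]
twist 1.5
```

View pics/p2.png

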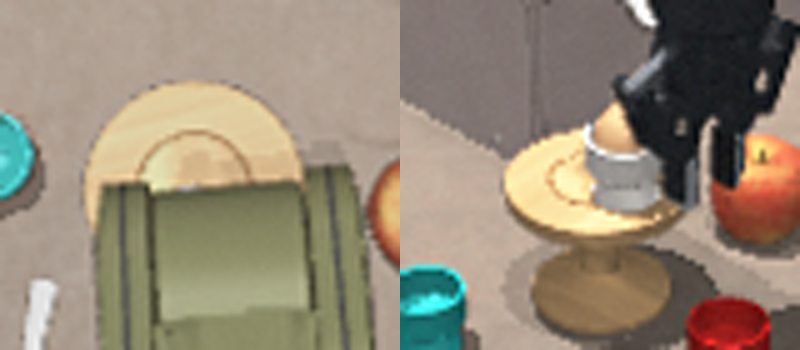

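The scene crop shows the fingers standing beside the cup at bowl height, not touching it. The tool's y is 2 cm short and it is slightly tilted, so I'll check the joints.

```bash
python3 -c "
from h import *
s=sense();print(s['q'].round(4),s['qvel'].round(4),s['effort'].round(2),s['wrist_force'])"
```

```text
[ 0.0854  0.1863 -0.5852  0.7975  0.0337  3.1406] [ 0.0015 -0.0003 -0.0051 -0.0028 -0.001   0.0004] [-3.000e-02 -3.205e+01  2.127e+01  0.000e+00  1.300e-01  0.000e+00] [-0.40173418  0.29337512  0.01189211]
```

Joint 6 is at its limit, so I'll lift, make the half turn and come back down.

```bash
python3 -m handwheel '[{"grip":0.35,"dp":[-4,0,0],"twist":-5},{"grip":0.35,"dp":[-8,0,0.5],"twist":-15},{"grip":0.35,"dp":[-9,-0.5,0.5],"twist":-25},{"grip":0.35,"dp":[-9,-1,0.5],"twist":-35},{"grip":0.35,"dp":[-9,-1.8,0.5],"twist":-45},{"grip":0.35,"dp":[-9,-1.8,0.5],"twist":-55},{"grip":0.35,"dp":[-9,-1.8,0.5],"twist":-65},{"grip":0.35,"dp":[-9,-1.8,0.5],"twist":-75},{"grip":0.35,"dp":[-9,-1.8,0.5],"twist":-85},{"grip":0.35,"dp":[-9,-1.8,0.5],"twist":-95},{"grip":0.35,"dp":[-9,-1.8,0.5],"twist":-105},{"grip":0.35,"dp":[-9,-1.8,0.5],"twist":-115},{"grip":0.35,"dp":[-9,-1.8,0.5],"twist":-125},{"grip":0.35,"dp":[-9,-1.8,0.5],"twist":-135},{"grip":0.35,"dp":[-9,-1.8,0.5],"twist":-145},{"grip":0.35,"dp":[-9,-1.8,0.5],"twist":-155},{"grip":0.35,"dp":[-9,-1.8,0.5],"twist":-165},{"grip":0.35,"dp":[-9,-1.8,0.5],"twist":-175},{"grip":0.35,"dp":[-9,-1.8,0.5],"twist":-178.5},{"grip":0.35,"dp":[-9,-1.8,0.5],"twist":-178.5}]'
python3 -c "
from h import *
s=sense();print(s['q'].round(3),s['t']);plan([.424,.063,.108],[-.06,1,0])"
```

```text
t: 5.25
position: [0.4152, 0.0615, 0.1991]
tool_rot: [-0.009, 0.707, 0.033, 0.706]
wrist_force: [-0.1, 0.4, 1.2]
opening: 0.03
[ 0.121  0.097 -0.432  1.039  0.034  0.062] 5.25
pos [0.4152 0.0615 0.1991] R [[-0.002, -0.06, 0.998], [0.034, 0.998, 0.06], [-0.999, 0.034, -0.0]] dp cm [ 9.11 -0.21  0.89]
twist -0.0
```

```bash
python3 -m handwheel '[{"grip":0.35,"dp":[4,0,0],"twist":0},{"grip":0.35,"dp":[7.5,-0.2,0.4],"twist":0},{"grip":0.35,"dp":[9.1,-0.2,0.9],"twist":0},{"grip":0.35,"dp":[9.1,-0.2,1.2],"twist":0},{"grip":0.35,"dp":[9.1,-0.2,1.5],"twist":0},{"grip":0.35,"dp":[9.1,-0.2,1.7],"twist":0},{"grip":0.35,"dp":[9.1,-0.2,1.9],"twist":0},{"grip":0.35,"dp":[9.1,-0.2,2.1],"twist":0},{"grip":0.35,"dp":[9.1,-0.2,2.3],"twist":0},{"grip":0.35,"dp":[9.1,-0.2,2.5],"twist":0},{"grip":0.35,"dp":[9.1,-0.2,2.7],"twist":0},{"grip":0.35,"dp":[9.1,-0.2,2.9],"twist":0},{"grip":0.35,"dp":[9.1,-0.2,3.1],"twist":0},{"grip":0.35,"dp":[9.1,-0.2,3.3],"twist":0},{"grip":0.35,"dp":[9.1,-0.2,3.5],"twist":0},{"grip":0.35,"dp":[9.1,-0.2,3.5],"twist":0}]'
python3 - <<'E'
from h import *
import cv2,pickle
c=get_calibration('wrist');pickle.dump(c,open('w3.pkl','wb'));w=camera('wrist');b=camera('scene')[170:240,220:300]
cv2.imwrite('pics/w3.png',np.hstack([w,np.vstack([cv2.resize(b,(240,210),interpolation=cv2.INTER_CUBIC),np.zeros((210,240,3),np.uint8)])])[...,::-1])
s=sense();print(s['position'],s['wrist_force'],s['t'])
E
```

```text
t: 7.25
position: [0.4497, 0.0644, 0.1071]
tool_rot: [-0.01, 0.708, 0.033, 0.706]
wrist_force: [-0.7, -0.6, 1.1]
opening: 0.0297
[0.44968023 0.06441915 0.10714448] [-0.86156897  0.06529002 -0.03356036] 7.35
```

View pics/w3.png

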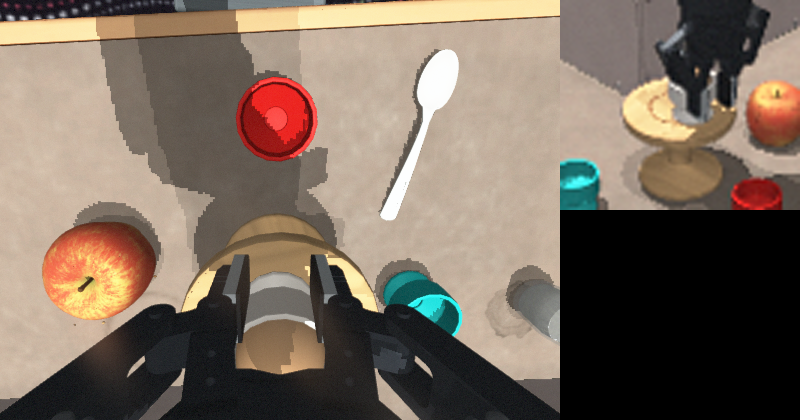

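The wrist view shows the cup centred between the fingertips (gap columns 245–312) and still upright. I'll push another 15 mm, then back off and measure.

```bash
python3 -m handwheel '[{"grip":0.35,"dp":[0,0,0.2],"twist":0},{"grip":0.35,"dp":[0,0,0.4],"twist":0},{"grip":0.35,"dp":[0,0,0.6],"twist":0},{"grip":0.35,"dp":[0,0,0.8],"twist":0},{"grip":0.35,"dp":[0,0,1],"twist":0},{"grip":0.35,"dp":[0,0,1.2],"twist":0},{"grip":0.35,"dp":[0,0,1.4],"twist":0},{"grip":0.35,"dp":[0,0,1.5],"twist":0},{"grip":0.35,"dp":[0,0,1.5],"twist":0},{"grip":0.35,"dp":[0,0,1.3],"twist":0},{"grip":0.35,"dp":[0,0,1],"twist":0},{"grip":0.35,"dp":[0,0,0],"twist":0},{"grip":0.35,"dp":[0,0,-3],"twist":0},{"grip":0.35,"dp":[0,0,-8],"twist":0},{"grip":0.35,"dp":[-3,0,-12],"twist":0},{"grip":0.35,"dp":[-6,0,-16],"twist":0},{"grip":0.35,"dp":[-6,0,-16],"twist":0}]'
python3 - <<'E'
from h import *
import cv2
t=camera('top');b=camera('scene');cv2.imwrite('pics/top4.png',t[...,::-1])
cv2.imwrite('pics/p4.png',np.hstack([cv2.resize(i,(400,400),interpolation=cv2.INTER_CUBIC) for i in (t[173:233,235:295],b[170:230,220:280])])[...,::-1])
s=sense();print(s['position'],s['wrist_force'],s['t'])
E
```

```text
t: 9.48
position: [0.2878, 0.0527, 0.1686]
tool_rot: [-0.009, 0.707, 0.033, 0.707]
wrist_force: [0.4, -0.8, 0.3]
opening: 0.0301
[0.29039934 0.05294823 0.16766761] [-0.17130206  0.12085594  0.54968925] 9.575
```

View pics/p4.png

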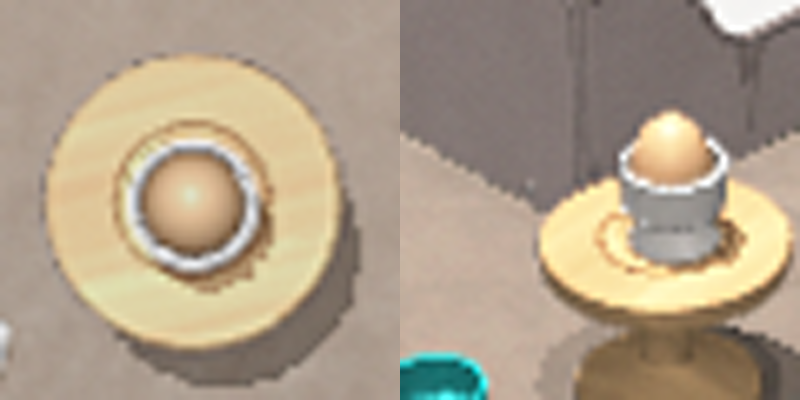

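The cup stands upright. In the top crop the rim centre is at about (194,205), the disc centre (192.5,201) and the ring centre (193,199). In the scene crop the foot lies to the right inside the ring.

Run:
```python
from h import *
g=lambda u,v,z:ray('top',235+(u+.5)/6.667-.5,173+(v+.5)/6.667-.5,z)[:2]
cup=g(194,205,.134);disc=g(192.5,201,.09);ring=g(193,199,.09)
print(cup,disc,ring,cup-disc)
f=lambda u,v,z:ray('scene',220+(u+.5)/6.667-.5,170+(v+.5)/6.667-.5,z)[:2]
print('scene cup rim',f(673,161,.134),'disc L/R',f(540,240,.09),f(795,240,.09))
# expected scene px (crop) for candidates
for n,X in [('rim c @disc',[*disc,.134]),('foot',[*cup,.09]),('rim',[*cup,.134]),('disc c',[*disc,.09])]:
    p=proj('scene',X);print(n,(p-[220,170])*6.667)
# outlines of disc bounds in scene
a=np.linspace(0,2*np.pi,200)
for r in(.06,.032):
  P=np.array([(proj('scene',[disc[0]+r*np.cos(x),disc[1]+r*np.sin(x),.09])-[220,170])*6.667 for x in a]);print(r,P.min(0),P.max(0))
plan([cup[0]-.05,cup[1]-.003,.107])
```

```text
[0.49354724 0.06650822] [0.49867461 0.06876541] [0.49948906 0.06856837] [-0.00512737 -0.0022572 ]
scene cup rim [ 0.37825366 -0.07876539] disc L/R [ 0.41591262 -0.03159845] [ 0.34082148 -0.12604415]
rim c @disc [259.94324281 155.22686598]
foot [272.06056015 237.50189777]
rim [270.48288113 158.19502239]
disc c [261.7008856  234.46243156]
0.06 [134.22077917 167.14436317] [388.75356393 306.92286688]
0.032 [193.79221331 197.95511155] [329.48329598 272.43125426]
pos [0.2904 0.0529 0.1677] R [[-0.001, -0.06, 0.998], [0.034, 0.998, 0.06], [-0.999, 0.034, 0.001]] dp cm [ 6.08 -0.08 15.34]
```

The cup is already inside the ring, about 5.6 mm off centre at (-5,-2) mm. The margin is slim, so I'll give one more gentle nudge of about 4.5 mm forward and 2 mm left.

```bash
python3 -m handwheel '[{"grip":0.35,"dp":[2,0.1,4],"twist":0},{"grip":0.35,"dp":[4,0.2,8],"twist":0},{"grip":0.35,"dp":[6,0.2,12],"twist":0},{"grip":0.35,"dp":[6.1,0.2,14.5],"twist":0},{"grip":0.35,"dp":[6.1,0.2,15.8],"twist":0},{"grip":0.35,"dp":[6.1,0.2,16.4],"twist":0},{"grip":0.35,"dp":[6.1,0.2,16.8],"twist":0},{"grip":0.35,"dp":[6.1,0.2,17.1],"twist":0},{"grip":0.35,"dp":[6.1,0.2,17.3],"twist":0},{"grip":0.35,"dp":[6.1,0.2,17.5],"twist":0},{"grip":0.35,"dp":[6.1,0.2,17.7],"twist":0},{"grip":0.35,"dp":[6.1,0.2,17.85],"twist":0},{"grip":0.35,"dp":[6.1,0.2,17.95],"twist":0},{"grip":0.35,"dp":[6.1,0.2,17.95],"twist":0},{"grip":0.35,"dp":[6.1,0.2,17.7],"twist":0},{"grip":0.35,"dp":[6.1,0.2,17],"twist":0},{"grip":0.35,"dp":[6.1,0.2,14],"twist":0},{"grip":0.35,"dp":[6,0.2,9],"twist":0},{"grip":0.35,"dp":[3,0.1,4],"twist":0},{"grip":0.35,"dp":[0,0,0],"twist":0}]'
python3 -m handwheel '[{"grip":0.35,"dp":[0,0,0],"twist":0},{"grip":0.35,"dp":[0,0,0],"twist":0}]'
python3 - <<'E'
from h import *
import cv2
t=camera('top');b=camera('scene')
o=[cv2.resize(i,(400,400),interpolation=cv2.INTER_CUBIC) for i in (t[173:233,235:295],b[170:230,220:280])]
o2=[cv2.resize(t,(400,300)),cv2.resize(b,(400,300))]
cv2.imwrite('pics/p5.png',np.vstack([np.hstack(o),np.hstack(o2)[:200]])[...,::-1])
s=sense();print(s['position'],s['wrist_force'],s['t'])
E
```

```text
t: 12.08
position: [0.287, 0.0526, 0.1675]
tool_rot: [-0.01, 0.708, 0.033, 0.705]
wrist_force: [1.3, 0.2, 0.4]
opening: 0.0298
t: 12.32
position: [0.2909, 0.0531, 0.1676]
tool_rot: [-0.009, 0.707, 0.033, 0.707]
wrist_force: [1.2, -0.8, 0.4]
opening: 0.0299
[0.29075956 0.0530202  0.1670227 ] [ 0.53137568  1.08972403 -0.42113352] 12.425
```

View pics/p5.png

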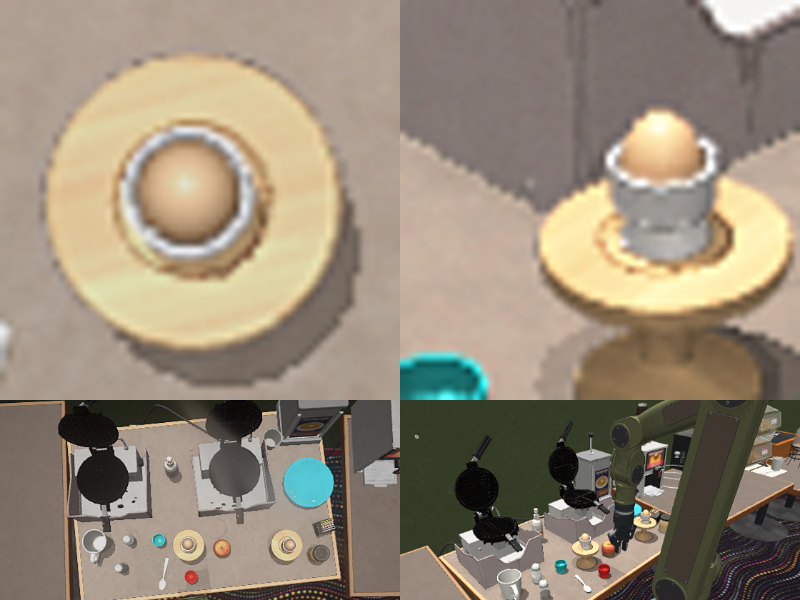

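The rim has moved to about (187.5,193) in the top crop, which puts it within about 1 mm of central. The scene crop agrees: the foot is at 621–711, the disc at 540–795, and the ring is clear all round. The stand's outline hasn't moved, and the gripper is clear.

```bash
python3 -c "
from station import *
print(finish_job())"
```

```text
the job is handed in; nothing more can be done
None
```

The off-centre egg cup (on the left stand) now stands in the middle of its stand, with its whole foot inside the dark ring. I handed the job in at about 12.4 s.

**What I did:** I pushed the bowl gently with the two part-open fingertips, without gripping the cup. The first push left it inside the ring but about 5.6 mm off centre, so I gave it one more small nudge.

**Last checks:**
- **Position:** From the top picture I estimate the cup is within about 1 mm of centre, against the 8 mm allowed. The scene picture agrees.
- **Cup and stand:** The cup is upright with its egg in it. Its stand's outline was in the same place as before the last nudge, and forces read while pushing were about 1 N.
- **Other objects:** They looked unmoved in the overview pictures, but I didn't measure each one. The gripper was clear of everything.

**What went wrong:**
- **Joint limit:** Joint 6 reached its limit on the first approach, before any contact. I lifted, made a half turn and approached again. The tool stayed tilted by about 2°, with no visible effect.
- **Measurements:** The cameras' absolute positions for the stand differed by up to about 9 mm, so I relied on the cup's position relative to the stand within each picture.

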